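# Seat a plate in a drill jig and hold the sprung bush on the scribed line

## Task

Push the blued plate along its channel in the drill jig until you feel it come up firmly against the stop screw. Then take the red knob and pull the sprung bush slide towards the open end of the jig until its white index line stands right over the line scribed across the plate, and finish still holding it there against the spring, so that a mate can drill through the bush; leave the plate seated, and do not disturb the guide bush, centre punch and hex key that lie beside the jig.

Things in the scene. Friction and masses are not known exactly. Their poses are not given: they have to be found in the camera images.
- jig: Drill jig, bolted down: grey base 312 x 125 x 14 mm, channel on top, green housing at the back. Origin on the bench, on the channel's centre line; x runs along the channel from the open end (base ends at x -140 mm) to the housing (front face x +105, its spring barrel ends at +238). Channel 62.5 mm wide between two rails 12 mm wide, tops 26 mm above the bench, x -45 to +100
- stop_screw: Stop screw: brass thread with a round steel end pad 20 mm across, standing out of the housing along the channel, axis 24 mm above the bench. Fixed, but set 10 to 34 mm out of the housing, anew for each job. Origin: centre of the pad's contact face, which faces the open end; axes as the jig's
- plate: Workpiece: loose aluminium plate 160 (its x) x 60 x 20 mm, 0.35 to 0.7 kg, flat on the oiled jig base (underside 14, top 34 mm above the bench; slides at 1 to 2 N), 20 to 45 mm short of the stop. Origin: centre of its underside; x points along the channel to the stop. Its blue end leads; the bare end sticks out beyond the rails and can be pushed from behind or taken by its sides
- plate_end (a point): Centre of the plate's leading end face, 10 mm above its underside; it meets the stop pad. Axes as the plate's
- scribed_line (a point): Middle of the white line scribed square across the plate's blue top face, 30 mm back from the leading end. Axes as the plate's
- bush_slide (a joint): Travel (m) of the steel bush slide: 0 = home at the housing, grows as pulled to the jig's open end (jig -x), 0.058 = end of travel. The spring pulls back with 3 N at home, rising 1.7 N per 10 mm, and snaps it home if let go. Its bar (22 mm wide, top 58 mm above the bench) runs over the plate's middle; its bush head is 34 x 40 mm, underside 4 mm over the plate
- bush_line (a point): Middle of the bush head's underside, on the bush axis, right below the white index line that runs across the head's top and down both its sides. Moves with the slide; axes as the jig's. At home it lies 88 mm from the jig's origin (jig +x)
- knob (a point): Centre of the round red knob on the slide, 86 mm above the bench: diameter 24 mm, upright, from 70 to 102 mm above the bench, on a 10 mm neck; 88 mm from bush_line towards the open end. Moves with the slide
- guide_bush: Steel guide bush, a worn grey tube 38 mm across and 78 mm high, standing on the bench right of the jig; leave it. Origin: centre of its underside
- centre_punch: Steel centre punch, 105 mm long, 10 mm thick, lying on the bench left of the jig; leave it. Origin: its middle, on its underside
- hex_key: Rusty L-shaped hex key, 26 x 86 x 9 mm, lying on the bench right of the jig; leave it. Origin: centre of its underside
There are look-alikes about, which are no part of the job. What is meant by the plate is not orange, and is the larger of those in its own colour.

How it is judged (in metres and radians):
On the way, in this order (a step that is already met when the one before it is completed fails the run):
1. the plate is up against the stop screw (gap under 2 mm) (x of plate_end in the frame of stop_screw above -0.002 m and z of plate_end in the frame of stop_screw below 0.003 m), for 0.2 s.
2. the slide is held out with its index line on the scribed line (x of bush_line in the frame of scribed_line between -0.0025 and 0.0025 m and contact force between the fingers and bush_slide above 2 N), for 0.3 s.
At the end, for the whole second after the job is handed in: The plate lies flat in the channel within 2 mm of the stop screw's pad, the slide's index line is within 2.5 mm of the scribed line, slide and plate are at rest, and the gripper's fingers still hold the slide there against its spring (contact force over 2 N) through the last second (all of step 1 and all of step 2 and velocity of joint bush_slide between -0.01 and 0.01 m/s and linear speed of plate below 0.01 m/s); the arm keeps its last pose, push and grip.
It fails at once if the guide bush, centre punch or hex key is moved by more than 20 mm (distance of any of guide_bush, centre_punch, hex_key from where it was at the start of the episode above 0.02 m).
It also fails if it takes over 51 s, if anything falls off the work surface, if the arm or the gripper's body presses on something with over 40 N, if the wrist force passes 120 N, or if a joint passes its speed limit or range.

## Robot

A 6-joint arm with a two-finger parallel gripper is mounted at the origin on a cart in front of the work surface, level with it; the furniture and walls round the work are solid. World frame = base frame: x ahead of the robot, y to its left, z up, the work surface at z = 0. Lengths are in mm, angles in rad, forces in N, time in s.
With the tool pointing down it reaches from about 300 to 775 mm from the base axis. Payload 14.6 kg.
Tool frame: the origin (TCP) lies on the centre line of the jaws, within the pads' length; the fingertips stand 19 mm ahead of it and the grasp point (between the pads) is the TCP (bot.tip_reach is the distance from the TCP to the fingertips, in mm); y points along the fingers, x is the direction in which the jaws open and shut, and the axes are right-handed (so a half turn about y gives the same grasp; the last joint's range is limited). The gripper opens to 85 mm and grips with 20 to 120 N. Pads are 22 mm wide; open, the fingers measure 114 mm over their backs; the gripper's body (76 mm by 85 mm) begins 54 mm behind the grasp point. The pads swing forward as they close: fully open they stand 13 mm farther back than shut.
Start: joints at [1.218, 0.3, 1.521, -0, 1.321, -0.067], TCP at [155.056, 527.681, 250.281] pointing down, gripper open.
Joint ranges: [-3.03, 3.03], [-0.79, 2.21], [0.23, 2.52], [-1.04, 4.18], [0, 3.07], [-2.55, 2.55]. Speed limits (rad/s): [2.22, 2.22, 2.57, 3.14, 3.14, 3.14].

## Interface

Orientations are given as a unit quaternion [w, x, y, z].
In Python, from rig import bot gives the robot as it stands. Calls block until the motion is done:
- bot.move_to(position, orientation): joint-space move of the TCP to a pose.
- bot.servo_line(position, attitude=None, speed=150, until_force=None): straight line of the TCP; attitude=None keeps the orientation; speed is the mean speed in mm/s. With until_force (N) it stops when the force on the tool has changed by that much, and returns True; else False.
- bot.move_joints(angles): joint-space move.
- bot.move_gripper(opening, grip_force=None): finger opening in mm; grip_force is the grip in N (None keeps the last); returns when the fingers have stopped.
- bot.dwell(seconds).
- bot.ik(position, orientation): joint angles nearest the present ones, or None.
- bot.read_state(): the state.
- bot.read_camera(name): name is "scene" or "top" or "wrist"; returns a dict with "image" (384x512x3 uint8, blue, green, red), "depth" (384x512 float32, mm along the optical axis (not along the pixel's ray), 0 where there is no reading), "fovy" (degrees; the focal length in pixels is half the picture's height over the tangent of half this angle, whatever the lens; pixels are square), "cx", "cy" (the principal point, pixels), "eye" and "attitude" of the camera in the world; the wrist camera has in their place "mount" (4x4, takes a point from camera to tool coordinates, whose origin is the TCP and whose axes are the tool frame's). Camera axes: x right, y down, z forward; pixel columns grow to the right and rows downward; lengths in mm; the calibration is good to about 2 mm. A picture is of the moment at which its call begins: read the wrist's pose just before it.
A pose or a line that the arm cannot do raises bot.MotionError and nothing moves.
- bot.finish_job(): hands the job in, once; it reports no verdict.
The state is a dict: "clock": time; "joint_positions": joint angles; "qvel": joint speeds; "effort": joint torques, N m; "ee_pos": TCP position; "tool_rot": TCP orientation; "ft_force": force on the tool from outside, world axes, zero at the start; "moment": the same for the moment, N m; "grip_width": finger opening in mm.
Only numpy, scipy, OpenCV 4.12 (cv2) and the standard library are available. Lean on these libraries where they do the work, as an engineer would, in place of code of your own. Each camera call takes 0.05 s, during which the arm holds its last target. There are 200 camera calls.

## Working session

There is one attempt and no reset: what is moved stays moved. The work goes in short steps, each a Python script; the robot and the scene stay as the last script left them, time stands still between calls to the robot, and variables do not carry over. Pictures are saved under pics/ and viewed, on a budget of 10 in all, crops included, one or two more only if the job needs it, and the job is handed in when it is done.

```bash
mkdir -p pics; ls; cat > h.py <<'E'
import numpy as np, cv2
from rig import bot
from scipy.spatial.transform import Rotation as R
def rot(q): return R.from_quat([q[1],q[2],q[3],q[0]])
def cam(n):
    s=bot.read_state(); c=bot.read_camera(n); c['s']=s; return c
def pose(c):
    if 'mount' in c:
        M=np.eye(4);M[:3,:3]=rot(c['s']['tool_rot']).as_matrix();M[:3,3]=c['s']['ee_pos'];M=M@np.array(c['mount']);return M[:3,:3],M[:3,3]
    a=np.array(c['attitude']); return (rot(a).as_matrix() if a.size==4 else a.reshape(3,3)),np.array(c['eye'])
def cloud(c):
    h,w=c['depth'].shape;f=h/2/np.tan(np.radians(c['fovy'])/2)
    u,v=np.meshgrid(np.arange(w),np.arange(h));d=c['depth']
    P=np.stack([(u-c['cx'])/f*d,(v-c['cy'])/f*d,d],-1)
    Rm,t=pose(c); return P@Rm.T+t
E
python3 - <<'E'
from h import *
import pickle
for n in ['scene','top']:
    c=cam(n); print(n,c['fovy'],c['cx'],c['cy'],c['eye'],c['attitude'],c.keys())
    pickle.dump(c,open(n+'.pkl','wb')); cv2.imwrite(f'pics/{n}0.png',c['image'])
s=bot.read_state(); print(s)
E
```

```text
pics
scene 49.275540954422716 252.81379031996727 186.47648136860215 [  68.38373744 -475.68955017  526.82089328] [-0.44875406  0.80595014 -0.34110071  0.1808714 ] dict_keys(['image', 'depth', 'fovy', 'cx', 'cy', 'eye', 'attitude', 's'])
top 46.58236033084492 260.68401376010405 188.54288879534803 [529.89061278  22.40454135 965.80258092] [-0.03903883  0.70950225 -0.70288625  0.0321472 ] dict_keys(['image', 'depth', 'fovy', 'cx', 'cy', 'eye', 'attitude', 's'])
{'clock': 0.1, 'joint_positions': array([ 1.21841657e+00,  3.00423790e-01,  1.52154646e+00,  3.88994780e-06,
        1.32067328e+00, -6.66015483e-02]), 'qvel': array([-3.90170045e-04, -2.17001076e-04, -3.69233976e-03, -6.97751901e-05,
        2.17435540e-04,  2.13407203e-04]), 'effort': array([ 3.27685375e-03, -5.44369662e+01, -3.62364721e+01, -9.12472103e-06,
        3.13768556e-03, -9.92225046e-05]), 'ee_pos': array([154.98316264, 527.51051221, 249.7618926 ]), 'tool_rot': array([-0.56590494,  0.56630739,  0.42339   , -0.42401468]), 'ft_force': array([ 0.27166508, -0.49225883, -0.6172971 ]), 'moment': array([-0.00413686,  0.0200435 , -0.0966204 ]), 'grip_width': 85.6076825340763}
```

View pics/top0.png

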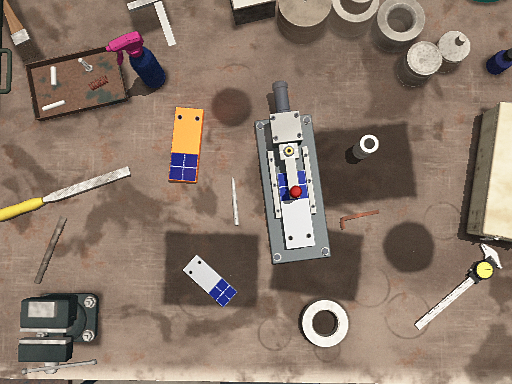

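View pics/scene0.png

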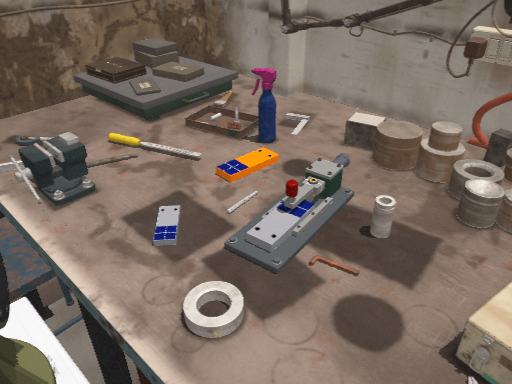

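The plate could be the one in the jig at (298,215), the orange one at (185,145), or the small bare/blue one at (210,280). The jig's plate is not orange and is the larger blue one, so I choose that. Next I take a close crop and measure the jig frame.

```bash
python3 - <<'E'
from h import *
import pickle
c=pickle.load(open('top.pkl','rb')); im=c['image']; P=cloud(c)
cv2.imwrite('pics/crop1.png',cv2.resize(im[75:270,245:335],None,fx=3,fy=3,interpolation=cv2.INTER_CUBIC))
z=P[...,2]; roi=np.zeros(z.shape,bool); roi[70:275,245:340]=1
for lo,hi in [(9,19),(22,29),(30,38),(50,66),(95,108)]:
    m=roi&(z>lo)&(z<hi); q=P[m][:,:2].astype(np.float32)
    print(lo,hi,m.sum(),np.median(z[m]),cv2.minAreaRect(q),cv2.boxPoints(cv2.minAreaRect(q)).round(1).tolist())
hsv=cv2.cvtColor(im,cv2.COLOR_BGR2HSV); red=roi&((hsv[...,0]<6)|(hsv[...,0]>174))&(hsv[...,1]>170)&(z>80)
print('knob',P[red].mean(0),red.sum(),np.percentile(z[red],[5,50,95]))
print(P[240,200],P[143,368],P[217,345],P[200,235])
E
```

```text
9 19 3949 14.268395176058334 ((629.509765625, -34.27537536621094), (311.7670593261719, 125.12256622314453), 7.76320743560791) [[466.6000061035156, 6.699999809265137], [483.5, -117.30000305175781], [792.4000244140625, -75.19999694824219], [775.5, 48.79999923706055]]
22 29 770 26.07248751391711 ((629.3573608398438, -34.606719970703125), (293.3393859863281, 110.35899353027344), 7.73560094833374) [[476.6000061035156, 0.30000001192092896], [491.3999938964844, -109.0], [782.0999755859375, -69.5], [767.2999877929688, 39.79999923706055]]
30 38 1875 34.31373172904625 ((636.8341674804688, -33.95510482788086), (269.7422180175781, 82.21312713623047), 8.212310791015625) [[497.5, -12.5], [509.20001220703125, -93.9000015258789], [776.2000122070312, -55.400001525878906], [764.5, 26.0]]
50 66 1104 59.04612313115308 ((725.7808227539062, -19.504653930664062), (247.67758178710938, 59.35166549682617), 14.085410118103027) [[598.4000244140625, -20.899999618530273], [612.9000244140625, -78.4000015258789], [853.0999755859375, -18.100000381469727], [838.7000122070312, 39.400001525878906]]
95 108 111 100.93597935001117 ((613.4658203125, -36.09819412231445), (22.715961456298828, 21.287391662597656), 32.51723861694336) [[598.2000122070312, -33.20000076293945], [609.5999755859375, -51.20000076293945], [628.7999877929688, -39.0], [617.2999877929688, -21.0]]
knob [611.59174845 -35.74739117 108.41439085] 109 [ 96.20005426 101.08931485 103.6023335 ]
[5.14885112e+02 1.61883456e+02 3.86975326e-01] [ 721.34572638 -192.48954375   41.69990166] [ 566.96869984 -148.67900951    9.18815102] [601.36533414  87.3297247    7.72413772]
```

View pics/crop1.png

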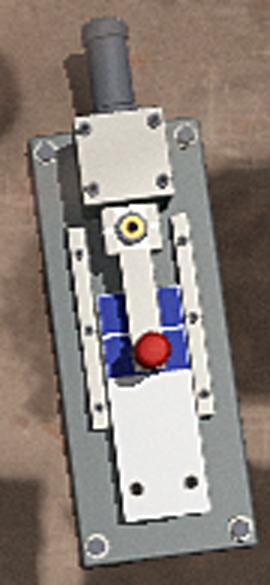

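The crop confirms the plate in the channel: blue end leading under the bar, bare end at the bottom, knob at jig x≈0. The jig origin comes out at ≈(613.7,-36.4), yaw 7.76°.

```bash
cat >> h.py <<'E'
YAW=np.radians(7.76); J=np.array([629.5,-34.3])-16*np.array([np.cos(YAW),np.sin(YAW)])
ex=np.array([np.cos(YAW),np.sin(YAW),0]); ey=np.array([-ex[1],ex[0],0])
def W(x,y,z): return (np.array([J[0],J[1],0])+x*ex+y*ey+[0,0,z])
def JIG(p): d=np.asarray(p)-np.array([J[0],J[1],0]); return np.stack([d@ex,d@ey,d[...,2]],-1)
def quat(tx):
    ty=np.array([0,0,-1.]); q=R.from_matrix(np.stack([tx,ty,np.cross(tx,ty)],1)).as_quat(); return [q[3],q[0],q[1],q[2]]
E
python3 - <<'E'
from h import *
import pickle
c=pickle.load(open('top.pkl','rb')); P=JIG(cloud(c)); 
m=(abs(P[...,1])<20)&(abs(P[...,2]-34)<4)&(P[...,0]<-40)&(P[...,0]>-140); print('rear',np.percentile(P[m][:,0],[0,1,3]),m.sum())
w=bot.read_camera('wrist'); print(np.round(w['mount'],3).tolist(),w['fovy'])
print(rot(bot.read_state()['tool_rot']).as_matrix().round(2).tolist())
for n,t in [('+y',ey),('-y',-ey),('+x',ex),('-x',-ex)]:
    for p in [(-145,0,120),(-135,0,37),(-70,0,37),(0,0,150),(0,0,86),(-45,0,86)]:
        q=bot.ik(W(*p),quat(t)); print(n,p,None if q is None else np.round(q,2))
E
```

```text
rear [-111.57227788 -110.79476765 -109.29847564] 653
[[1.0, 0.0, 0.0, 0.03], [-0.0, -0.304, 0.953, -124.582], [0.0, -0.953, -0.304, 76.927], [0.0, 0.0, 0.0, 1.0]] 68.15753675492573
[[0.28, -0.0, -0.96], [0.96, -0.0, 0.28], [-0.0, -1.0, 0.0]]
+y (-145, 0, 120) [-0.2   0.29  1.87 -0.    0.98 -1.9 ]
+y (-135, 0, 37) [-0.19  0.46  1.88 -0.    0.81 -1.9 ]
+y (-70, 0, 37) [-0.15  0.56  1.7  -0.    0.88 -1.86]
+y (0, 0, 150) [-0.12  0.54  1.43 -0.    1.18 -1.83]
+y (0, 0, 86) [-0.12  0.61  1.47 -0.    1.06 -1.83]
+y (-45, 0, 86) [-0.14  0.53  1.61 -0.    1.   -1.85]
-y (-145, 0, 120) [-0.2   0.29  1.87 -0.    0.98  1.24]
-y (-135, 0, 37) [-0.19  0.46  1.88 -0.    0.81  1.25]
-y (-70, 0, 37) [-0.15  0.56  1.7  -0.    0.88  1.28]
-y (0, 0, 150) [-0.12  0.54  1.43 -0.    1.18  1.32]
-y (0, 0, 86) [-0.12  0.61  1.47 -0.    1.06  1.32]
-y (-45, 0, 86) [-0.14  0.53  1.61 -0.    1.    1.3 ]
+x (-145, 0, 120) [-0.2   0.29  1.87 -0.    0.98 -0.33]
+x (-135, 0, 37) [-0.19  0.46  1.88 -0.    0.81 -0.32]
+x (-70, 0, 37) [-0.15  0.56  1.7  -0.    0.88 -0.29]
+x (0, 0, 150) [-0.12  0.54  1.43 -0.    1.18 -0.25]
+x (0, 0, 86) [-0.12  0.61  1.47 -0.    1.06 -0.25]
+x (-45, 0, 86) [-0.14  0.53  1.61 -0.    1.   -0.27]
-x (-145, 0, 120) None
-x (-135, 0, 37) None
-x (-70, 0, 37) None
-x (0, 0, 150) None
-x (0, 0, 86) None
-x (-45, 0, 86) None
```

```bash
python3 - <<'E'
from h import *
Q=quat(-ey)
bot.move_gripper(25,40)
bot.move_to(W(-140,0,160),Q)
bot.servo_line(W(-140,0,37),speed=120)
s=bot.read_state(); print(s['clock'],JIG(s['ee_pos']),s['ft_force'],s['grip_width'])
r=bot.servo_line(W(-50,0,37),speed=25,until_force=12)
s=bot.read_state(); print(r,s['clock'],JIG(s['ee_pos']),s['ft_force'])
bot.dwell(0.4)
s=bot.read_state(); print(s['clock'],JIG(s['ee_pos']),s['ft_force'])
c=cam('top'); P=JIG(cloud(c)); m=(abs(P[...,1])<20)&(abs(P[...,2]-34)<4)&(P[...,0]<-30)&(P[...,0]>-140); print('rear',np.percentile(P[m][:,0],[0,1,3]))
w=cam('wrist'); cv2.imwrite('pics/w1.png',w['image'])
E
```

```text
4.3167 [-1.39642941e+02 -1.02901836e-01  3.75967041e+01] [-0.60709041 -0.66976442  0.01841156] 24.648204382058736
True 6.0917 [-101.1806566     0.15067262   36.46042863] [-0.14792064 -0.17064519  0.36242465]
6.4917 [-101.61085512    0.17945313   36.34806515] [ 0.67487306  0.5947577  -0.08403941]
rear [-55.6742461  -53.41246244 -52.22563228]
```

View pics/w1.png

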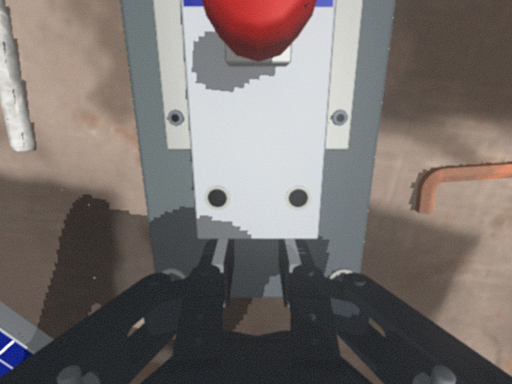

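The wrist view shows the fingertips at the plate's bare end (row ~238). The force fell away again, so that stop may have been a contact bump rather than the screw. I'll push again, more slowly.

```bash
python3 - <<'E'
from h import *
for i in range(3):
    x0=JIG(bot.read_state()['ee_pos'])[0]
    r=bot.servo_line(W(x0+35,0,37),speed=15,until_force=12)
    s=bot.read_state(); print(r,s['clock'],JIG(s['ee_pos']),JIG(s['ft_force']+W(0,0,0)).round(1))
    bot.dwell(0.3); s=bot.read_state(); F=JIG(s['ft_force']+W(0,0,0)); print(JIG(s['ee_pos']),F.round(1))
    if r and JIG(s['ee_pos'])[0]-x0<6: break
c=cam('wrist'); cv2.imwrite('pics/w2.png',c['image'])
E
```

```text
True 7.1 [-101.23467126    0.2695361    36.00913393] [0.7 0.  1.4]
[-101.37736394    0.30612055   35.80300771] [-0.3  0.5 -0.6]
```

View pics/w2.png

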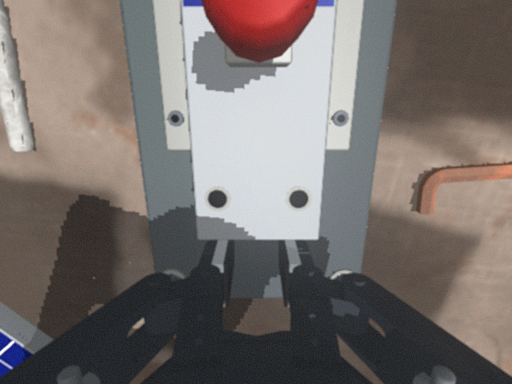

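```bash
python3 - <<'E'
from h import *
x0=JIG(bot.read_state()['ee_pos'])[0]
r=bot.servo_line(W(x0+20,0,37),speed=10,until_force=22)
s=bot.read_state(); print(r,s['clock'],JIG(s['ee_pos']),JIG(s['ft_force']+W(0,0,0)).round(1))
bot.dwell(0.3)
bot.servo_line(W(-125,0,37),speed=50)
bot.servo_line(W(-125,0,150),speed=150)
bot.move_gripper(60)
bot.servo_line(W(0,0,150),speed=120)
bot.dwell(0.3)
c=cam('wrist'); P=JIG(cloud(c)); s=bot.read_state(); print(s['clock'],JIG(s['ee_pos']))
import pickle; pickle.dump(c,open('w3.pkl','wb'))
cv2.imwrite('pics/w3.png',cv2.resize(c['image'],(800,600),interpolation=cv2.INTER_CUBIC))
m=(abs(P[...,1])<20)&(abs(P[...,2]-34)<4)&(P[...,0]<-50)&(P[...,0]>-130); print('rear',np.percentile(P[m][:,0],[0,1,3]),np.median(P[m][:,2]))
E
```

```text
True 8.05 [-101.12366545    0.41744113   35.52613158] [-0.7 -1.1  0.2]
11.85 [-8.18861100e-02 -2.16470640e-02  1.50133675e+02]
rear [-88.56646429 -87.7927774  -87.03243874] 35.00610327986689
```

View pics/w3.png

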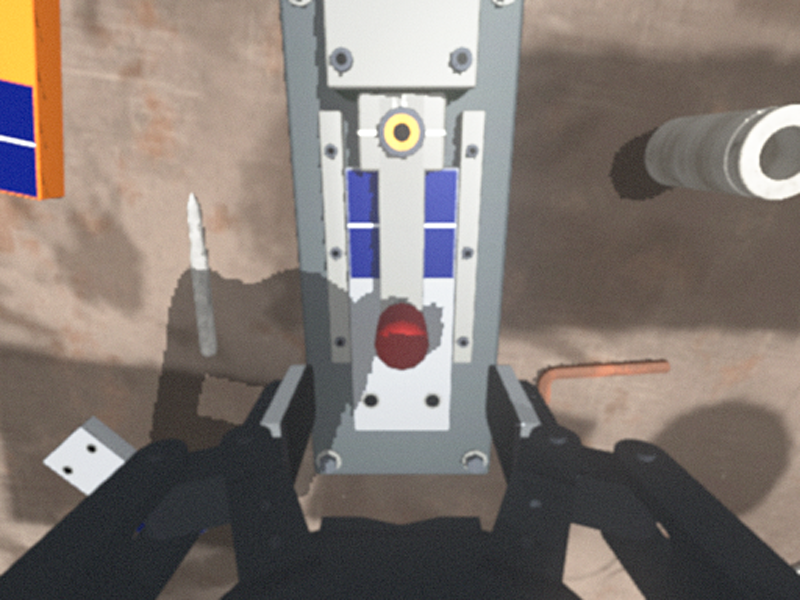

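The view shows the index line at row ~132, the scribed line at row ~225 and the knob at (402,335). The plate is straight between the rails. I measure both lines, then grip and pull.

```bash
cat >> h.py <<'E'
def onplane(c,u,v,z):
    f=c['image'].shape[0]/2/np.tan(np.radians(c['fovy'])/2); Rm,t=pose(c)
    d=Rm@np.array([(u-c['cx'])/f,(v-c['cy'])/f,1]); return JIG(t+d*(z-t[2])/d[2])
def peak(c,u0,u1,v0,v1):
    g=c['image'][v0:v1,u0:u1].astype(float).min(2).mean(1); g=np.clip(g-np.median(g)-15,0,None); return (g*np.arange(v0,v1)).sum()/g.sum()
E
python3 - <<'E'
from h import *
import pickle
c=pickle.load(open('w3.pkl','rb')); P=JIG(cloud(c))
print('headtop z',np.median(P[78:92,233:240,2]),np.median(P[78:92,275:282,2]))
zt=np.median(P[78:92,233:240,2])
for a,b in [(224,239),(274,288)]:
    v=peak(c,a,b,136,153); print('scribe',v,onplane(c,(a+b)/2,v,34))
for a,b in [(231,240),(275,283)]:
    v=peak(c,a,b,78,92); print('index',v,onplane(c,(a+b)/2,v,zt))
print('lead edge',onplane(c,230,168/1.5625,34),onplane(c,284,168/1.5625,34),'rear',onplane(c,257,430/1.5625,34))
E
```

```text
headtop z 58.88533881923529 59.03489697144738
scribe 143.85926993275694 [40.56526607 20.61030019 34.        ]
scribe 143.860725795152 [ 40.5968979  -21.27285464  34.        ]
index 84.5 [86.97193372 14.41791138 58.88533882]
index nan [nan nan nan]
lead edge [70.15590423 21.03523206 34.        ] [ 70.1764992  -22.87608621  34.        ] rear [-89.75705335  -1.16859587  34.        ]h.py:26: RuntimeWarning: invalid value encountered in scalar divide
  g=c['image'][v0:v1,u0:u1].astype(float).min(2).mean(1); g=np.clip(g-np.median(g)-15,0,None); return (g*np.arange(v0,v1)).sum()/g.sum()
```

```bash
python3 - <<'E'
from h import *
import pickle
bot.servo_line(W(0,0,86),speed=80)
w=bot.move_gripper(10,60); bot.dwell(0.2)
s=bot.read_state(); x0=JIG(s['ee_pos']); print(s['clock'],x0,s['grip_width'],s['ft_force'])
bot.servo_line(W(-46.7,0,86),speed=25); bot.dwell(0.4)
c=cam('wrist'); s=c['s']; print(s['clock'],JIG(s['ee_pos']),s['grip_width'],s['ft_force'])
pickle.dump(c,open('w4.pkl','wb')); cv2.imwrite('pics/w4.png',cv2.resize(c['image'],(800,600),interpolation=cv2.INTER_CUBIC))
c=cam('scene'); cv2.imwrite('pics/s4.png',cv2.resize(c['image'][140:270,220:360],None,fx=4.5,fy=4.5,interpolation=cv2.INTER_CUBIC))
E
```

```text
13.4333 [ 0.14613962 -0.34123107 86.5802725 ] 22.177151972454855 [-2.99545051 -3.60001412  5.98845556]
15.85 [-45.34776112  -0.40160183  86.63809054] 22.15885134706939 [10.47694753 -1.78757811 -0.2707079 ]
```

View pics/w4.png

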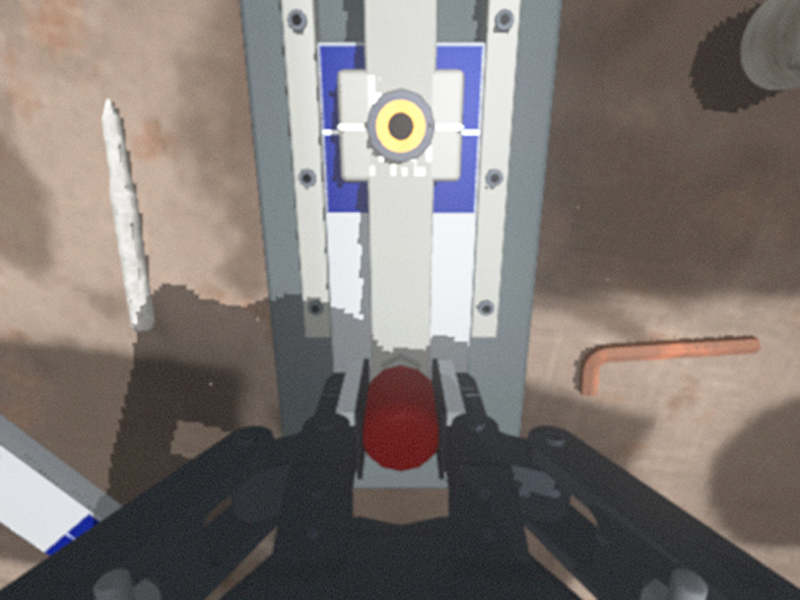

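View pics/s4.png

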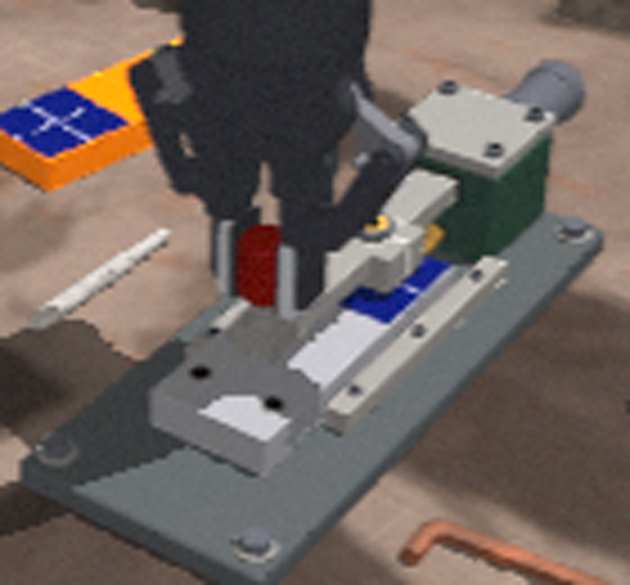

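The scene crop shows the brass screw right at the plate's blue end. In the wrist view the index line (row ~127) and the scribed line (row ~132) nearly coincide. I'll measure the offset, allowing for parallax.

```bash
python3 - <<'E'
from h import *
import pickle
c=pickle.load(open('w4.pkl','rb')); P=JIG(cloud(c)); k=1/1.5625
g=c['image'].min(2); print(g[76:92,207:216].tolist()); print('head'); print(g[76:92,219:232:2].tolist())
print(np.median(P[70:90,222:230,2]))
for nm,u,v0,z in [('scribeL',210,132,34),('scribeR',303,132,34),('indexL',225,127,59),('indexR',288,127,59)]: print(nm,onplane(c,u,v0*k,z))
print('mm/row',onplane(c,250,80,34)[0]-onplane(c,250,81,34)[0])
E
```

```text
[[115, 87, 78, 80, 81, 73, 68, 65, 68], [131, 90, 71, 79, 79, 78, 71, 69, 67], [128, 83, 77, 79, 79, 70, 69, 68, 64], [130, 82, 74, 79, 78, 79, 68, 68, 86], [124, 85, 75, 80, 77, 74, 68, 72, 125], [119, 81, 67, 66, 70, 64, 61, 70, 142], [176, 149, 153, 148, 127, 97, 87, 93, 139], [255, 255, 255, 255, 249, 184, 164, 167, 168], [255, 255, 255, 255, 255, 234, 203, 208, 211], [255, 255, 255, 255, 255, 204, 181, 184, 180], [212, 210, 215, 202, 171, 128, 116, 123, 116], [167, 113, 91, 93, 77, 73, 71, 71, 74], [158, 94, 66, 74, 64, 61, 63, 71, 66], [161, 97, 72, 75, 70, 66, 68, 69, 69], [162, 96, 72, 74, 64, 68, 69, 66, 67], [164, 106, 77, 76, 81, 74, 77, 69, 68]]
head
[[209, 226, 226, 226, 225, 228, 228], [211, 222, 225, 224, 223, 226, 224], [224, 234, 233, 235, 236, 236, 235], [255, 255, 255, 255, 255, 255, 255], [255, 255, 255, 255, 255, 255, 255], [255, 255, 255, 255, 255, 255, 255], [255, 255, 255, 255, 255, 255, 255], [242, 253, 252, 252, 253, 253, 251], [183, 228, 229, 230, 231, 231, 231], [186, 223, 224, 223, 221, 222, 227], [197, 226, 223, 224, 224, 225, 224], [199, 224, 226, 225, 226, 227, 225], [193, 224, 223, 222, 225, 222, 227], [194, 224, 224, 225, 226, 228, 226], [196, 223, 225, 222, 225, 222, 225], [196, 224, 225, 223, 226, 226, 225]]
59.017985004490825
scribeL [40.76389698 26.18824504 34.        ]
scribeR [ 40.7797658  -28.16844355  34.        ]
indexL [41.39946608 14.76662751 59.        ]
indexR [ 41.40818331 -16.73988624  59.        ]
mm/row 0.5444245231147988
```

```bash
python3 - <<'E'
from h import *
bot.servo_line(W(-47.4,0,86),speed=10); bot.dwell(1.0)
for i in range(2):
    c=cam('wrist'); s=c['s']; print(s['clock'],JIG(s['ee_pos']),s['grip_width'],s['ft_force'])
    g=c['image'].min(2).astype(float)
    def cen(u0,u1,t,v0=70,v1=95):
        a=np.clip(g[v0:v1,u0:u1].mean(1)-t,0,None); a[a<8]=0; return (a*np.arange(v0,v1)).sum()/a.sum()
    sv=cen(207,211,150); iv=cen(221,231,232)
    print(sv,iv,onplane(c,209,sv,34)[0],onplane(c,226,iv,59)[0]); bot.dwell(.5)
cv2.imwrite('pics/w5.png',cv2.resize(c['image'][:150,150:360],None,fx=3.5,fy=3.5,interpolation=cv2.INTER_CUBIC))
E
```

```text
17.2 [-46.0270937   -0.39010463  86.62199515] 21.81737685943186 [10.33100594 -3.20945811  0.10918156]
82.87250482936253 80.96460176991151 40.968517539048996 40.86921406237391
17.75 [-46.05001044  -0.35507774  86.61462573] 22.0848617348548 [10.33206293 -2.78567679 -0.09131784]
82.88611644273833 80.96460176991151 40.93311808845524 40.84330846526095
```

View pics/w5.png

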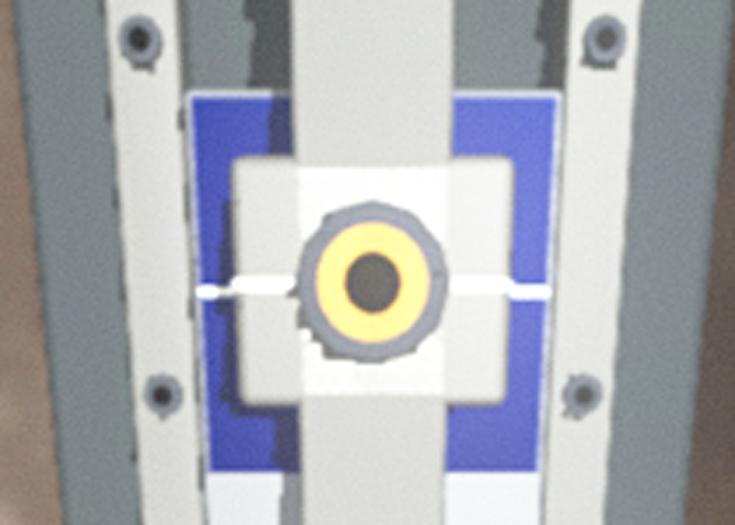

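The lines agree to 0.1 mm, the slide is still, and the plate has not moved since it was seated (scribed line 40.6 → 40.9 mm). Handing in.

```bash
python3 -c "
from h import *
bot.finish_job(); s=bot.read_state(); print(s['clock'],JIG(s['ee_pos']),s['grip_width'],s['ft_force'])"
```

```text
the job is handed in; nothing more can be done
the job is handed in; nothing more can be done
```

I handed the job in with the plate pushed up to the stop screw and the gripper still holding the red knob, index line over scribed line. No verdict was reported.

- **Plate:** I pushed it about 20 mm. It stopped at the same place three times, within about 0.2 mm, under force limits of 12, 12 and 22 N. The force read near zero after each stop, so I judged it seated from the repeated position and from the scene picture showing the screw right at the blue end. I did not measure the gap to the pad directly.
- **Slide:** I gripped the knob with a 60 N grip setting and pulled it about 46 mm. The last wrist-camera check put the index line at 40.84 mm and the scribed line at 40.93 mm along the jig, so they agree to about 0.1 mm. The arm was steady, feeling about 10 N from the spring.
- **Disagreement:** Arm travel put the bush line at 41.8 mm, about 1 mm from the camera figure. I put this down to calibration; it is within the 2.5 mm allowed.
- **Other objects:** I did not touch the guide bush, centre punch or hex key. My last clock reading was 17.8 s, against the limit of 51 s.

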